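Index the optical rail carriage and hold the offset arm level over its seat

ROBOT

A 7-joint arm with a two-finger parallel gripper is mounted at the origin on a cart in front of the work surface, level with it; the furniture and walls round the work are solid. World frame = base frame: x ahead of the robot, y to its left, z up, the work surface at z = 0. Lengths are in m, angles in rad, forces in N, time in s.
With the tool pointing down it reaches from about 0.4 to 0.85 m from the base axis. Payload 4.5 kg.
Tool frame: the origin (TCP) lies midway between the tips of the shut fingers; the grasp point (between the pads) lies 19 mm behind it; z points along the fingers, y is the line along which they close (so a half turn about z gives the same grasp; the last joint's range is limited). The gripper opens to 88 mm and grips with 3 to 60 N. Pads are 18 mm wide; open, the fingers measure 123 mm over their backs; the gripper's body (75 mm by 187 mm) begins 45 mm behind the grasp point.
Start: joints at [-1.295, 0.689, -0.195, 1.565, 0.157, 0.902, -0.215], TCP at [0.15, 0.607, 0.239] pointing down, gripper open.
Joint ranges: [-3.01, 3.01], [-0.46, 2.08], [-1.47, 1.51], [0.13, 2.56], [-1, 4.14], [0.04, 2.09], [-2.66, 2.66]. Speed limits (rad/s): [2.57, 2.57, 3.14, 3.14, 3.14, 3.14, 3.14].

INTERFACE

Orientations are given as a unit quaternion [x, y, z, w].
In Python, from plant import get_state, viewer, workorder gives the robot as it stands. The module is installed in compiled form; this text tells all that it offers.
- The arm moves only by the tool step_arm, never from a script. Its argument "motion" is a list of rows, each an object of numbers: "wx", "wy", "wz": the turn, a rotation vector about the tool's x, y, z each as a share of 180 degrees, from -1 to 1; "dx", "dy", "dz": the shift along the tool's x, y, z each as a share of 8 cm, from -1 to 1; "claw": the finger opening in mm, from 0 to 88.1. A call has 1 to 8 rows; each row is the pose to reach, as a shift and turn from the pose commanded when the call began, along the tool's axes at that moment, turning the shorter way round; what a row does not reach only later rows make up. A row lasts 1/10 s, in which the tool goes at most 50 mm and 8.59 degrees, less where a joint would pass 70% of its speed; a pose out of reach is approached as far as the arm can. A call with a number of a shift or a turn outside -1 to 1 is refused whole. A call with a gripper value outside its range is refused whole. The fingers move at their own pace and stop on an object; "force" is the grip in N (left out, the last holds). Time passes only in rows, so rows that repeat a pose let the fingers close. It gives the time, the measured TCP pose, the force, the opening and the grip force at its end, in the units of the state.
- get_state(): the state, without advancing time (a new reading comes with each control period).
- viewer.snapshot(name): name is "scene" or "top"; returns (picture, depth): 400x640x3 uint8, red, green, blue; 400x640 float32, m along the optical axis (not along the pixel's ray), 0 where there is no reading.
- viewer.calibration(name): a dict with "vfov" (degrees; the focal length in pixels is half the picture's height over the tangent of half this angle, whatever the lens; pixels are square), "cx", "cy" (the principal point, pixels), "extrinsics" (4x4, takes a point from camera to world coordinates). Camera axes: x right, y down, z forward; pixel columns grow to the right and rows downward; lengths in m; the calibration is good to about 2 mm. A picture is of the moment at which its call begins. calibration takes no time and is no camera call.
- workorder.finish_job(): hands the job in; it is judged then, once.
The state is a dict: "clock": time; "q": joint angles; "qd": joint speeds; "joint_torque": joint torques, N m; "tool_pos": TCP position; "eef_rot": TCP orientation; "contact_force": force on the tool from outside, world axes, zero at the start; "moment": the same for the moment, N m; "opening": opening from 0.0 (shut) to 1.0 (fully open); "finger_force": force on a finger pad.
Only numpy, scipy, OpenCV 4.12 (cv2) and the standard library are available. Lean on these libraries where they do the work, as an engineer would, in place of code of your own. Each camera call takes 0.05 s, during which the arm holds its last target. There are 200 camera calls.

TASK

Push the carriage along the optical rail, towards the left, until it clicks into the middle one of the rail's three stations. Then pick up the loose steel offset arm by its balance point (not its middle) and hold it level and still with the hole in its thick end right over the carriage's pin, its underside about 3 cm above the top of the pin, and its bar over the saddle; touch nothing with it and finish while still holding it there. Do not knock the objective case, the lens cleaner bottle or the timer about.

Things in the scene. Friction and masses are not known exactly. Their poses are not given: they have to be found in the camera images.
- rail: Straight aluminium optical rail fixed on the bench, 362 mm long, foot 64 mm wide, top at z = 26 mm. Origin under its middle; y along the rail (roughly to the robot's left), x across it, away from the robot. Stations at y = -100, +10, +110 mm, each with two small cross pins on top and an upright index plate on the robot's side.
- carriage (a joint): Carriage's place along the rail (m), growing to +y: 0 first, 0.11 middle, 0.21 last station. Starts between first and middle. Slides against 2 N; a sprung ball resists with up to 10 N at 0.096 to 0.103, then draws it into the middle station; leaving takes as much. Plate 66 x 104 mm, top 48 mm above the bench, its middle is the reference point.
- push_face (a point): Centre of the pushing face of the black upright tab at the carriage's trailing (-y, right-hand) end, 70 mm above the bench. Tab 50 mm wide across the rail, 8 mm thick, top 84 mm above the bench; the face looks along the rail's -y, 60 mm behind the carriage's middle; above the rail the space behind it is free.
- pin_top (a point): Centre of the top of the carriage's upright locating pin (12 mm diameter, 14 mm tall, top 62 mm above the bench), 25 mm from the carriage's middle towards -y.
- saddle (a point): Centre of the floor of the carriage's U-shaped steel saddle (18 mm wide between its cheeks, floor 66 mm and cheek tops 78 mm above the bench, 14 mm long along the rail), 69 mm from the pin towards the rail's +y.
- offset_arm: Loose steel offset arm, 0.3 to 0.55 kg, 172 mm long, lying before the rail. Thick end: upright boss, 40 mm diameter, 36 mm tall, 18 mm bore. A bar 12 mm wide, 14 mm tall (20 to 34 mm above the boss's underside) runs along +y to a foot at y = 145 mm, so it lies level. Origin: bore centre at the underside; y along the bar, z up. Centre of mass 40 mm from the bore.
- balance (a point): The arm's balance point: in the middle of the bar's section, 40 mm from the bore's centre along the bar, 27 mm above the boss's underside. Take the bar here, across its 12 mm width.
- bore (a point): Centre of the bore at the underside of the arm's boss (same point as the arm's origin).
- bar_rest (a point): Point on the underside of the bar 69 mm from the bore's centre, 20 mm above the boss's underside; it belongs over the saddle.
- objective_case: Bystander: upright cylindrical case, 37 mm diameter, 67 mm tall, black below and pale above. Origin under its centre.
- lens_cleaner: Bystander: small pale bottle with white cap, 30 mm diameter, 75 mm tall, beyond the rail. Origin under its centre.
- timer: Bystander: white square countdown timer lying flat, 62 x 62 x 20 mm. Origin under its centre.
There are look-alikes about, which are no part of the job. Of the things that look like the offset_arm, the larger one is meant.

How it is judged:
By the outcome, as a careful person would: the job done as asked, in the order asked, and still so for the second after the job is handed in, while the arm keeps its last pose, push and grip.
It also fails if it takes over 61 s, if anything falls off the work surface, if the arm or the gripper's body presses on something with over 40 N, if the wrist force passes 120 N, or if a joint passes its speed limit or range.

## Working session

There is one attempt and no reset: what is moved stays moved. The work goes in short steps, Python scripts to look and compute and a tool call to move; the robot and the scene stay as the last step left them, time stands still between calls to the robot, and variables do not carry over. Pictures are saved under pics/ and viewed, at most 10 in all, crops included, and the job is handed in when it is done.

Besides the shell and the picture viewer there is one more tool, called as name(argument=value, ...) on one line, values as JSON. step_arm: Moves the arm, as the interface text tells. Shift numbers are shares of 8 cm and turn numbers shares of 180 degrees, none past 1 either way. Its arguments: {"type":"object","properties":{"motion":{"type":"array","items":{"type":"object","properties":{"wx":{"type":"number","minimum":-1,"maximum":1},"wy":{"type":"number","minimum":-1,"maximum":1},"wz":{"type":"number","minimum":-1,"maximum":1},"dx":{"type":"number","minimum":-1,"maximum":1},"dy":{"type":"number","minimum":-1,"maximum":1},"dz":{"type":"number","minimum":-1,"maximum":1},"claw":{"type":"number"}}}},"force":{"type":"number"}},"required":["motion"]}

```bash
mkdir -p pics
cat > h.py <<'E'
import numpy as np, cv2
from plant import get_state, viewer, workorder
from scipy.spatial.transform import Rotation as R
def snap(n,f=None):
    p,d=viewer.snapshot(n)
    if f: cv2.imwrite('pics/'+f,p[:,:,::-1])
    return p,d
def cal(n):
    c=viewer.calibration(n); return 200/np.tan(np.radians(c['vfov'])/2),c['cx'],c['cy'],np.array(c['extrinsics'])
def plane(n,u,v,z):
    f,cx,cy,E=cal(n); r=E[:3,:3]@np.array([(u-cx)/f,(v-cy)/f,1]); return E[:3,3]+r*(z-E[2,3])/r[2]
def cloud(n,d):
    f,cx,cy,E=cal(n); v,u=np.mgrid[:400,:640]
    P=np.stack([(u-cx)/f*d,(v-cy)/f*d,d],-1)@E[:3,:3].T+E[:3,3]; P[d==0]=np.nan; return P
def proj(n,p):
    f,cx,cy,E=cal(n); c=E[:3,:3].T@(np.array(p)-E[:3,3]); return c[:2]/c[2]*f+[cx,cy]
def totool(pw):
    s=get_state(); return R.from_quat(s['eef_rot']).inv().apply(np.array(pw)-s['tool_pos'])/0.08
E
python3 - <<'E'
from h import *
for n in('scene','top'):
    p,d=snap(n,n+'0.png'); np.savez(n+'0.npz',p=p,d=d); print(n,cal(n))
s=get_state(); print(s); print(R.from_quat(s['eef_rot']).as_matrix().round(3))
E
```

```text
scene (np.float64(416.67220647826196), 321.60293337636085, 201.44397722114363, array([[-0.8854371 , -0.36106216,  0.29263501,  0.26785197],
       [-0.46472421,  0.6800979 , -0.56700816,  0.59652333],
       [ 0.00570473, -0.63804464, -0.76997824,  0.91487066],
       [ 0.        ,  0.        ,  0.        ,  1.        ]]))
top (np.float64(416.1345562318556), 322.34977250986515, 205.39712740831712, array([[-5.24297667e-04, -9.96021047e-01,  8.91167718e-02,
         4.50023684e-01],
       [-9.99857254e-01,  2.02711844e-03,  1.67738325e-02,
        -4.48877180e-02],
       [-1.68877404e-02, -8.90952563e-02, -9.95879932e-01,
         1.28881362e+00],
       [ 0.00000000e+00,  0.00000000e+00,  0.00000000e+00,
         1.00000000e+00]]))
{'clock': 0.1, 'q': array([-1.29521163,  0.68986771, -0.1945606 ,  1.56622502,  0.15728638,
        0.90246785, -0.21511981]), 'qd': array([ 3.03101955e-04, -1.65998822e-03,  7.67386636e-05, -2.55083337e-03,
       -1.34206648e-03, -7.84947165e-04, -5.28608153e-05]), 'joint_torque': array([-2.75521495e-03, -5.28504503e+01, -1.27139881e+00, -1.53838384e+01,
       -5.26214240e-02,  2.03775744e-03,  3.89441345e-05]), 'tool_pos': array([0.14953099, 0.60628308, 0.23801546]), 'eef_rot': array([ 1.20559597e-01,  9.92705778e-01, -7.86454945e-04, -5.65293259e-05]), 'contact_force': array([-0.22759467, -0.81685211, -0.45323988]), 'moment': array([-0.01372036,  0.02623609,  0.00712272]), 'finger_force': 0.0, 'opening': 0.9980850360625344}
[[-0.971  0.239 -0.   ]
 [ 0.239  0.971 -0.002]
 [-0.    -0.002 -1.   ]]
```

View pics/scene0.png

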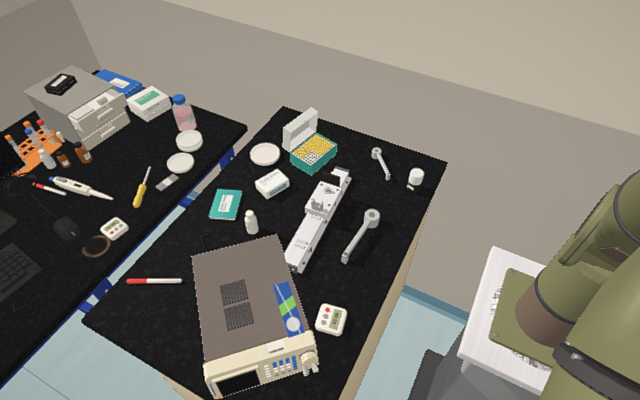

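View pics/top0.png

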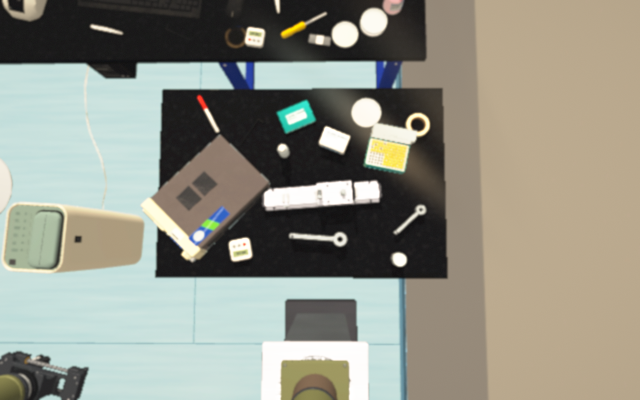

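Top view: rail from (265,200) to (380,190) with the carriage around (335,193). Two offset-arm look-alikes: A at top (290–347,238), ~57 px long, and B at top (395–425,207–233), ~40 px long. A is the larger and lies before the rail, so it fits. Timer at (240,250), case at (399,259), bottle at (283,151). I'll confirm A in an enlarged crop.

Run:
```python
from h import *
t=np.load('top0.npz'); s=np.load('scene0.npz')
a=cv2.resize(t['p'][165:275,255:435],None,fx=4.4,fy=4.4,interpolation=cv2.INTER_CUBIC)[:, :792]
cv2.imwrite('pics/crop_top.png',a[:,:,::-1])
b=cv2.resize(s['p'][140:280,270:430],None,fx=4.2,fy=4.2,interpolation=cv2.INTER_CUBIC)
cv2.imwrite('pics/crop_scene.png',b[:,:,::-1])
P=cloud('top',t['d']); z=P[...,2]
print('depth zero frac',(t['d']==0).mean(), 'table z',np.nanmedian(z[255:270,300:380]))
# components above table before/around rail
m=((z>0.008)&(z<0.3)).astype(np.uint8); m[:90]=0;m[278:]=0;m[:,:162]=0;m[:,445:]=0
n,l,st,c=cv2.connectedComponentsWithStats(m)
for i in range(1,n):
    if st[i,4]>25:
        k=l==i; Q=P[k]; r=cv2.minAreaRect((Q[:,:2]*1000).astype(np.float32))
        print(st[i],'zmax %.3f'%np.nanmax(Q[:,2]),[np.round(x,1) for x in r])
```

```text
depth zero frac 0.0039765625 table z -0.00020942515855271182
[198  96  21  36  95] zmax 0.016 [array([856. , 338.7]), array([129. ,   9.9]), np.float64(28.4)]
[ 352   99   77   75 2663] zmax 0.138 [array([ 777.5, -215.4]), array([243.6, 209.2]), np.float64(71.8)]
[278 101  38  32 492] zmax 0.019 [array([846.8,  59.5]), array([ 72.6, 101.4]), np.float64(23.2)]
[319 127  31  27 495] zmax 0.037 [array([766.3, -60.2]), array([80.4, 55.8]), np.float64(67.6)]
[ 162  135  220  127 9990] zmax 0.147 [array([639.5, 140.4]), array([325.3, 637. ]), np.float64(18.3)]
[278 145  11  12 104] zmax 0.078 [array([729. ,  95.6]), array([24.2, 28.8]), np.float64(27.7)]
[394 205  32  30 154] zmax 0.032 [array([ 516.1, -290.4]), array([ 25.8, 117.7]), np.float64(47.3)]
[290 233  58  13 286] zmax 0.042 [array([460.9, -12.2]), array([172.3,  35.9]), np.float64(90.0)]
[229 239  23  22 407] zmax 0.025 [array([429.4, 228. ]), array([61.7, 62.7]), np.float64(11.3)]
[391 253  15  13 158] zmax 0.071 [array([ 402.3, -247.8]), array([34.4, 34.6]), np.float64(0.6)]
```

View pics/crop_top.png

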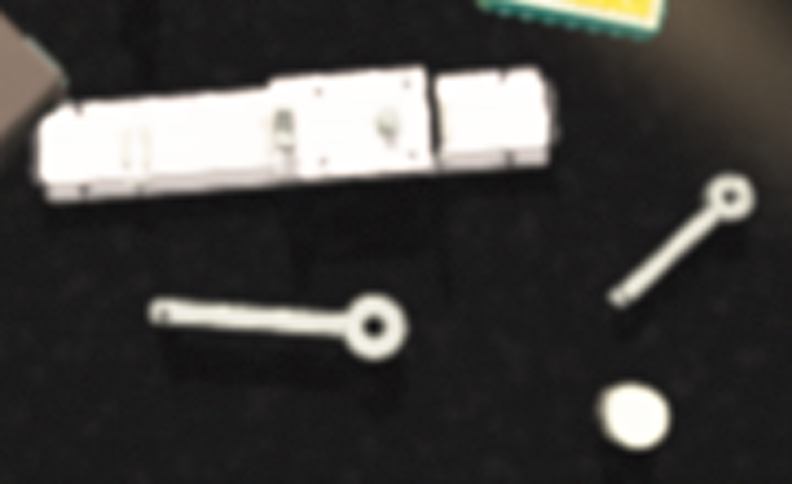

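View pics/crop_scene.png

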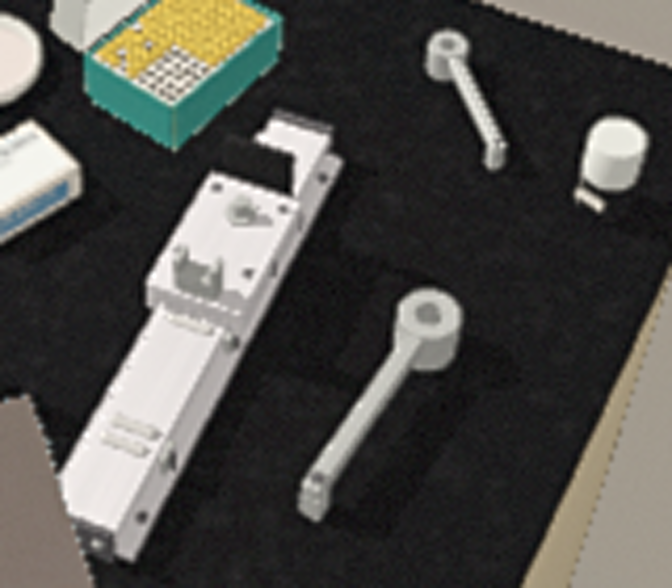

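Crops confirm A (boss at top (340,239), foot at (292,237), 172 mm long) as the offset arm meant. B is only ~118 mm long. The carriage tab is black, at the right-hand end, around top (353,192).

```bash
cat >> h.py <<'E'
def inspect(P,m):
    k=m&np.isfinite(P[...,2]); return P[k]
E
python3 - <<'E'
from h import *
for n in('top','scene'):
    t=np.load(n+'0.npz'); P=cloud(n,t['d']); x,y,z=P[...,0],P[...,1],P[...,2]
    box=(x>0.52)&(x<0.72)&(y>-0.22)&(y<0.2)
    rail=box&(z>0.02)&(z<0.032)
    Q=P[rail][:,:2]; r=cv2.minAreaRect((Q*1000).astype(np.float32)); print(n,'rail',[np.round(i,1) for i in r])
    pl=box&(z>0.043)&(z<0.053)
    Q=P[pl][:,:2]; r=cv2.minAreaRect((Q*1000).astype(np.float32)); print('plate',len(Q),[np.round(i,1) for i in r])
    for lo,hi in((.055,.064),(.064,.082),(.082,.09)):
        Q=P[box&(z>lo)&(z<hi)]
        print(lo,np.round(Q[:25]*1000).astype(int).tolist() if n=='scene' else len(Q), Q.mean(0) if len(Q) else '')
    a=(x>0.42)&(x<0.5)&(y>-0.11)&(y<0.09)
    bar=P[a&(z>0.028)&(z<0.045)]; bs=bar[bar[:,1]<-0.055]; br=bar[(bar[:,1]>-0.045)&(bar[:,1]<0.055)]
    print('arm z',np.percentile(bar[:,2],[10,50,90]), cv2.minAreaRect((bar[:,:2]*1000).astype(np.float32)))
    v=cv2.fitLine((br[:,:2]).astype(np.float32),2,0,.01,.01).ravel(); print('barline',v, 'boss mean',bs.mean(0))
E
```

```text
top rail [array([639.1, -28.6]), array([379.8, 161.2]), np.float64(90.0)]
plate 759 [array([643.3,  -9.5]), array([161.4, 424.9]), np.float64(2.4)]
0.055 42 [0.5988125  0.04869755 0.05976594]
0.064 137 [0.59364318 0.04798763 0.07425706]
0.082 47 [ 0.60144839 -0.00087105  0.08555973]
arm z [0.03108089 0.03391323 0.037787  ] ((460.9219665527344, -10.482391357421875), (168.87603759765625, 35.921119689941406), 89.95306396484375)
barline [0.07422382 0.9972416  0.46673384 0.00517553] boss mean [ 0.46074886 -0.07542104  0.0352876 ]
scene rail [array([638.7, -28.1]), array([380.3, 161.6]), np.float64(89.9)]
plate 687 [array([641.7, -57.6]), array([322.6, 155.4]), np.float64(89.9)]
0.055 [[629, -110, 60], [627, -112, 60], [623, -110, 63], [627, -107, 60], [626, -111, 57], [623, -111, 59], [619, -109, 62], [616, -109, 64], [622, -109, 56], [616, -110, 58], [613, -110, 60], [611, -113, 58], [612, -109, 57], [610, -109, 58], [607, -110, 59], [603, -108, 64], [601, -110, 62], [598, -111, 62], [607, -110, 55], [602, -112, 55], [598, -112, 58], [595, -111, 60], [592, -112, 60], [589, -112, 62], [59
[... 536 characters left out ...]
112, 84], [625, -113, 83], [622, -114, 85], [622, -109, 84], [620, -111, 83], [618, -114, 82], [615, -113, 84], [613, -114, 85], [618, -108, 84], [616, -109, 84], [613, -110, 84], [611, -111, 84], [608, -112, 85], [606, -113, 85], [604, -116, 83], [603, -113, 82], [601, -115, 82], [598, -116, 82], [595, -115, 84], [593, -111, 85], [591, -115, 83], [586, -115, 85], [584, -118, 84], [585, -114, 83], [582, -115, 83]] [ 0.60458932 -0.10327068  0.08389105]
arm z [0.03055983 0.03383691 0.03664853] ((461.33587646484375, -8.865524291992188), (38.9378662109375, 170.9003143310547), 1.0983577966690063)
barline [0.07157098 0.9974355  0.46785852 0.00633835] boss mean [ 0.46198556 -0.07321357  0.03449045]
```

Run:
```python
from h import *
for n in('top','scene'):
    t=np.load(n+'0.npz'); P=cloud(n,t['d']); x,y,z=P[...,0],P[...,1],P[...,2]
    reg=(x>0.54)&(x<0.68)&(y>-0.23)&(y<0.155)
    m=(reg&(z>0.012)&(z<0.09)).astype(np.uint8)
    k,l,st,c=cv2.connectedComponentsWithStats(m); i=1+st[1:,4].argmax(); 
    Q=P[l==i]; r=cv2.minAreaRect((Q[:,:2]*1000).astype(np.float32)); print(n,'rail all',[np.round(a,1) for a in r])
    T=P[(l==i)&(z>0.023)&(z<0.030)]
    bins=np.arange(-0.2,0.15,0.01); A=[]
    for b in bins:
        q=T[(T[:,1]>=b)&(T[:,1]<b+.01)]
        if len(q)>4: A.append([b+.005,q[:,0].min(),q[:,0].max(),len(q)])
    A=np.array(A); print(np.round(A*1000).astype(int)[:, :3].tolist()); print('y range',T[:,1].min(),T[:,1].max())
    C=P[(l==i)&(z>0.044)&(z<0.052)]; r=cv2.minAreaRect((C[:,:2]*1000).astype(np.float32)); print('plate',[np.round(a,1) for a in r],C[:,1].min(),C[:,1].max())
    B=P[(l==i)&(z>0.0815)&(z<0.088)]; print('tabtop',B.mean(0),len(B),cv2.minAreaRect((B[:,:2]*1000).astype(np.float32)))
```

```text
top rail all [array([597. , -23.5]), array([ 69.4, 358.6]), np.float64(2.5)]
[[-195, 588, 628], [-185, 588, 628], [-175, 585, 629], [-165, 585, 629], [-155, 585, 625], [-145, 585, 626], [-135, 582, 625], [-125, 573, 625], [-5, 567, 611], [5, 573, 614], [15, 573, 614], [25, 571, 614], [35, 571, 613], [45, 571, 610], [55, 568, 610], [65, 568, 611], [75, 567, 611], [85, 559, 608], [95, 561, 608], [105, 565, 608], [115, 565, 608], [125, 564, 605], [135, 562, 617], [145, 562, 610]]
y range -0.2026829306367495 0.1549994413452959
plate [array([592.4,  19.1]), array([ 66.6, 262.7]), np.float64(4.6)] -0.1129963946989184 0.15163730209316603
tabtop [ 0.60360028 -0.08884671  0.08417415] 38 ((618.2881469726562, 10.191375732421875), (267.28875732421875, 46.167510986328125), 82.92679595947266)
scene rail all [array([596.9, -22.5]), array([ 69. , 357.2]), np.float64(4.5)]
[[-195, 590, 633], [-185, 588, 629], [-175, 589, 631], [-165, 586, 629], [-155, 587, 597], [-145, 585, 594], [-15, 564, 604], [-5, 566, 629], [5, 574, 617], [15, 574, 616], [25, 573, 614], [35, 571, 615], [45, 572, 615], [55, 570, 613], [65, 569, 611], [75, 568, 612], [85, 559, 610], [95, 562, 611], [105, 567, 609], [115, 566, 608], [125, 566, 608], [135, 564, 607], [145, 564, 604]]
y range -0.20141416862147055 0.15489549037849043
plate [array([599.9, -58.7]), array([ 68.6, 109.2]), np.float64(4.5)] -0.1149582927708116 -0.003901030754395074
tabtop [ 0.60350049 -0.11263868  0.083461  ] 31 ((604.277587890625, -111.4435806274414), (44.621482849121094, 8.533921241760254), 5.320709705352783)
```

step_arm(motion=[{"dx": -1, "dy": -0.3, "wz": 0.2, "claw": 0}, {"dx": -1, "dy": -0.3, "wz": 0.2, "claw": 0}, {"dx": -1, "dy": -0.3, "wz": 0.2, "claw": 0}, {"dx": -1, "dy": -0.3, "wz": 0.2, "claw": 0}, {"dx": -1, "dy": -0.3, "wz": 0.2, "claw": 0}])

```text
$.motion[0]: bad value
```

Run:
```python
from h import *
s=get_state(); print(s['clock'],s['q'].round(3),s['tool_pos'].round(4)); print(R.from_quat(s['eef_rot']).as_matrix().round(3))
print(proj('top',[.461,-.075,.036]))
```

```text
0.1 [-1.295  0.69  -0.195  1.566  0.157  0.902 -0.215] [0.1495 0.6063 0.238 ]
[[-0.971  0.239 -0.   ]
 [ 0.239  0.971 -0.002]
 [-0.    -0.002 -1.   ]]
[339.44006046 238.94663826]
```

step_arm(motion=[{"dx": -0.5, "dy": -0.15, "dz": 0, "wx": 0, "wy": 0, "wz": 0.1, "claw": 1}, {"dx": -1, "dy": -0.3, "dz": 0, "wx": 0, "wy": 0, "wz": 0.2, "claw": 1}, {"dx": -1, "dy": -0.3, "dz": 0, "wx": 0, "wy": 0, "wz": 0.2, "claw": 1}, {"dx": -1, "dy": -0.3, "dz": 0, "wx": 0, "wy": 0, "wz": 0.2, "claw": 1}, {"dx": -1, "dy": -0.3, "dz": 0, "wx": 0, "wy": 0, "wz": 0.2, "claw": 1}])

```text
clock: 0.6
tool_pos: [0.2216, 0.564, 0.2384]
eef_rot: [0.422, 0.906, -0.0, 0.0]
contact_force: [-0.4, 0.1, -0.1]
opening: 0.563
finger_force: 0.0
```

Run:
```python
from h import *
s=get_state(); print(s['clock'],s['q'].round(3),s['tool_pos'].round(4)); print(R.from_quat(s['eef_rot']).as_matrix().round(3))
```

```text
0.6 [-1.261  0.66  -0.021  1.631  0.017  0.852 -0.59 ] [0.2216 0.564  0.2384]
[[-0.643  0.766  0.   ]
 [ 0.766  0.643 -0.001]
 [-0.001 -0.    -1.   ]]
```

step_arm(motion=[{"dx": -0.5, "dy": 0, "dz": 0, "wx": 0, "wy": 0, "wz": 0.1, "claw": 1}, {"dx": -1, "dy": 0, "dz": 0, "wx": 0, "wy": 0, "wz": 0.2, "claw": 1}, {"dx": -1, "dy": 0, "dz": 0, "wx": 0, "wy": 0, "wz": 0.2, "claw": 1}, {"dx": -1, "dy": 0, "dz": 0, "wx": 0, "wy": 0, "wz": 0.2, "claw": 1}, {"dx": -1, "dy": 0, "dz": 0, "wx": 0, "wy": 0, "wz": 0.2, "claw": 1}])

```text
clock: 1.1
tool_pos: [0.2728, 0.5032, 0.2385]
eef_rot: [0.681, 0.733, -0.0, 0.0]
contact_force: [-0.6, -0.2, 0.3]
opening: 0.117
finger_force: 0.0
```

step_arm(motion=[{"dx": -0.5, "dy": 0.5, "dz": 0, "wx": 0, "wy": 0, "wz": 0, "claw": 1}, {"dx": -1, "dy": 1, "dz": 0, "wx": 0, "wy": 0, "wz": 0, "claw": 1}, {"dx": -1, "dy": 1, "dz": 0, "wx": 0, "wy": 0, "wz": 0, "claw": 1}])

```text
clock: 1.4
tool_pos: [0.3635, 0.4244, 0.2388]
eef_rot: [0.682, 0.731, -0.0, 0.002]
contact_force: [1.1, -0.8, -0.5]
opening: 0.015
finger_force: 0.0
```

step_arm(motion=[{"dx": -0.5, "dy": 0.5, "dz": 0, "wx": 0, "wy": 0, "wz": 0, "claw": 1}, {"dx": -1, "dy": 1, "dz": 0, "wx": 0, "wy": 0, "wz": 0, "claw": 1}, {"dx": -1, "dy": 1, "dz": 0, "wx": 0, "wy": 0, "wz": 0, "claw": 1}])

```text
clock: 1.7
tool_pos: [0.4489, 0.3502, 0.2388]
eef_rot: [0.683, 0.731, -0.0, 0.002]
contact_force: [-0.1, -0.2, 0.6]
opening: 0.012
finger_force: 0.0
```

Run:
```python
from h import *
s=get_state(); print(s['clock'],s['q'].round(3),s['tool_pos'].round(4)); print(R.from_quat(s['eef_rot']).as_matrix().round(3))
```

```text
1.7 [-0.821  0.615  0.125  1.748 -0.096  0.784 -0.581] [0.4489 0.3502 0.2388]
[[-0.068  0.998  0.003]
 [ 0.998  0.068 -0.003]
 [-0.003  0.003 -1.   ]]
```

step_arm(motion=[{"dx": -0.6, "dy": 0.15, "dz": 0, "wx": 0, "wy": 0, "wz": 0, "claw": 1}, {"dx": -1, "dy": 0.26, "dz": 0, "wx": 0, "wy": 0, "wz": 0, "claw": 1}])

```text
clock: 1.9
tool_pos: [0.4711, 0.2752, 0.2384]
eef_rot: [0.68, 0.733, -0.0, 0.0]
contact_force: [-0.3, 0.7, -0.1]
opening: 0.013
finger_force: 0.0
```

step_arm(motion=[{"dx": -0.6, "dy": 0.15, "dz": 0, "wx": 0, "wy": 0, "wz": 0, "claw": 1}, {"dx": -1, "dy": 0.26, "dz": 0, "wx": 0, "wy": 0, "wz": 0, "claw": 1}])

```text
clock: 2.1
tool_pos: [0.4976, 0.1963, 0.2386]
eef_rot: [0.68, 0.733, -0.0, 0.0]
contact_force: [-0.1, 0.2, 0.6]
opening: 0.012
finger_force: 0.0
```

step_arm(motion=[{"dx": -0.6, "dy": 0.15, "dz": 0, "wx": 0, "wy": 0, "wz": 0, "claw": 1}, {"dx": -1, "dy": 0.26, "dz": 0, "wx": 0, "wy": 0, "wz": 0, "claw": 1}])

```text
clock: 2.3
tool_pos: [0.5243, 0.118, 0.2387]
eef_rot: [0.68, 0.733, -0.0, 0.0]
contact_force: [0.0, -0.3, 0.9]
opening: 0.01
finger_force: 0.0
```

step_arm(motion=[{"dx": -0.6, "dy": 0.15, "dz": 0, "wx": 0, "wy": 0, "wz": 0, "claw": 1}, {"dx": -1, "dy": 0.26, "dz": 0, "wx": 0, "wy": 0, "wz": 0, "claw": 1}])

```text
clock: 2.5
tool_pos: [0.551, 0.0397, 0.2387]
eef_rot: [0.68, 0.733, -0.0, 0.0]
contact_force: [0.2, 0.2, -1.0]
opening: 0.009
finger_force: 0.0
```

step_arm(motion=[{"dx": -0.6, "dy": 0.15, "dz": 0, "wx": 0, "wy": 0, "wz": 0, "claw": 1}, {"dx": -1, "dy": 0.26, "dz": 0, "wx": 0, "wy": 0, "wz": 0, "claw": 1}, {"dx": -1, "dy": 0.26, "dz": 0, "wx": 0, "wy": 0, "wz": 0, "claw": 1}])

```text
clock: 2.8
tool_pos: [0.5781, -0.042, 0.2386]
eef_rot: [0.683, 0.731, -0.001, 0.002]
contact_force: [-1.1, 0.2, 0.1]
opening: 0.015
finger_force: 0.0
```

Run:
```python
from h import *
s=get_state(); print(s['clock'],s['q'].round(3),s['tool_pos'].round(4)); print(R.from_quat(s['eef_rot']).as_matrix().round(3))
for n in('top','scene'):
    P=cloud(n,np.load(n+'0.npz')['d']); x,y,z=P[...,0],P[...,1],P[...,2]
    for a in range(64,80,2):
        q=(x>a/100)&(x<a/100+.02)&(y>-.27)&(y<-.09)&(z>.03); print(n,a,q.sum(),np.round([y[q].max(),z[q].max()],3) if q.any() else '')
print('to behind tab', totool([.606,-.16,.15]))
```

```text
2.8 [-0.049  0.626  0.067  1.717 -0.05   0.8    0.109] [ 0.5781 -0.042   0.2386]
[[-0.068  0.998  0.001]
 [ 0.998  0.068 -0.004]
 [-0.004  0.001 -1.   ]]
top 64 0 
top 66 88 [-0.195  0.05 ]
top 68 244 [-0.153  0.053]
top 70 245 [-0.156  0.052]
top 72 239 [-0.09   0.053]
top 74 359 [-0.09   0.138]
top 76 368 [-0.09   0.138]
top 78 36 [-0.091  0.136]
scene 64 0 
scene 66 80 [-0.2    0.048]
scene 68 202 [-0.15   0.049]
scene 70 187 [-0.152  0.05 ]
scene 72 197 [-0.156  0.049]
scene 74 251 [-0.091  0.134]
scene 76 403 [-0.092  0.136]
scene 78 256 [-0.092  0.135]
to behind tab [-1.49096492  0.24728406  1.11352292]
```

step_arm(motion=[{"dx": -0.6, "dy": 0.1, "dz": 0, "wx": 0, "wy": 0, "wz": 0, "claw": 1}, {"dx": -1, "dy": 0.22, "dz": 0, "wx": 0, "wy": 0, "wz": 0, "claw": 1}])

```text
clock: 3.0
tool_pos: [0.6004, -0.1148, 0.2386]
eef_rot: [0.679, 0.734, -0.0, -0.0]
contact_force: [0.6, 0.6, -0.3]
opening: 0.012
finger_force: 0.0
```

step_arm(motion=[{"dx": -0.4, "dy": 0.0, "dz": 0.3, "wx": 0, "wy": 0, "wz": 0, "claw": 1}, {"dx": -0.5, "dy": 0.02, "dz": 0.9, "wx": 0, "wy": 0, "wz": 0, "claw": 1}, {"dx": -0.5, "dy": 0.02, "dz": 1, "wx": 0, "wy": 0, "wz": 0, "claw": 1}, {"dx": -0.5, "dy": 0.02, "dz": 1, "wx": 0, "wy": 0, "wz": 0, "claw": 1}])

```text
clock: 3.4
tool_pos: [0.6038, -0.1516, 0.1572]
eef_rot: [0.68, 0.734, -0.0, -0.003]
contact_force: [-0.2, 0.6, -0.3]
opening: 0.009
finger_force: 0.0
```

Run:
```python
from h import *
s=get_state(); print(s['clock'],s['q'].round(3),s['tool_pos'].round(4)); print(R.from_quat(s['eef_rot']).as_matrix().round(3))
print('to', totool([.607,-.145,.055]))
p,d=snap('scene'); cv2.imwrite('pics/s1.png',cv2.resize(p[100:280,240:460],None,fx=3.4,fy=3.3)[:,:,::-1])
```

```text
3.4 [ 0.152  0.786  0.038  1.65  -0.045  0.711  0.289] [ 0.6038 -0.1516  0.1572]
[[-0.076  0.997 -0.004]
 [ 0.997  0.076  0.003]
 [ 0.003 -0.004 -1.   ]]
to [0.07464647 0.05150164 1.27803801]
```

View pics/s1.png

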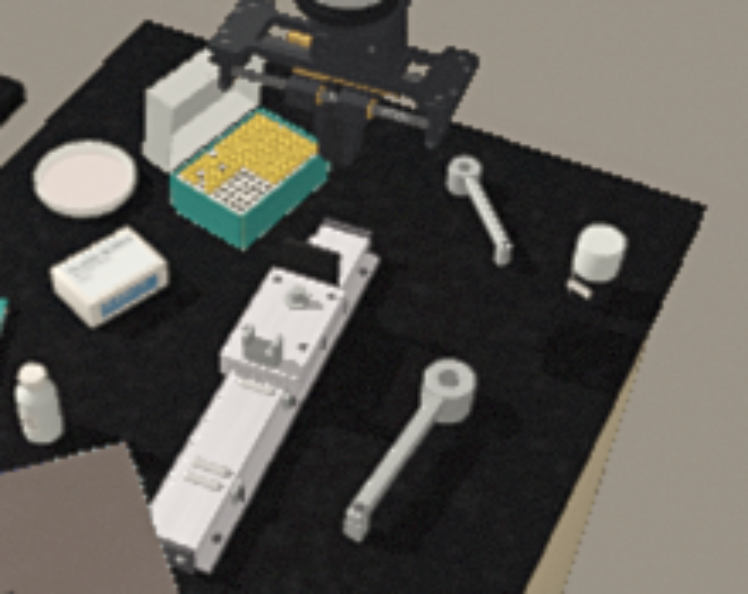

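Gripper, fingers shut, is right behind and above the black tab (fingers at crop (345,145), tab at (310,262)). Descending.

step_arm(motion=[{"dx": 0, "dy": 0.03, "dz": 0.5, "wx": 0, "wy": 0, "wz": 0, "claw": 1}, {"dx": 0, "dy": 0.03, "dz": 0.9, "wx": 0, "wy": 0, "wz": 0, "claw": 1}, {"dx": 0, "dy": 0.03, "dz": 1, "wx": 0, "wy": 0, "wz": 0, "claw": 1}])

```text
clock: 3.75
tool_pos: [0.6068, -0.1517, 0.078]
eef_rot: [0.68, 0.733, 0.0, -0.001]
contact_force: [-1.0, 0.4, 0.1]
opening: 0.013
finger_force: 0.0
```

step_arm(motion=[{"dx": 0, "dy": 0, "dz": 0.2, "wx": 0, "wy": 0, "wz": 0, "claw": 1}, {"dx": 0, "dy": 0, "dz": 0.28, "wx": 0, "wy": 0, "wz": 0, "claw": 1}, {"dx": 0.1, "dy": 0, "dz": 0.28, "wx": 0, "wy": 0, "wz": 0, "claw": 1}, {"dx": 0.2, "dy": 0, "dz": 0.28, "wx": 0, "wy": 0, "wz": 0, "claw": 1}])

```text
clock: 4.15
tool_pos: [0.6067, -0.1378, 0.0573]
eef_rot: [0.681, 0.732, 0.001, 0.001]
contact_force: [0.9, 1.3, 0.6]
opening: 0.013
finger_force: 0.0
```

Run:
```python
from h import *
s=get_state(); print(s['clock'],s['tool_pos'].round(4),s['contact_force'].round(1)); print(R.from_quat(s['eef_rot']).as_matrix().round(3))
```

```text
4.15 [ 0.6067 -0.1378  0.0573] [0.9 1.3 0.6]
[[-0.072  0.997  0.002]
 [ 0.997  0.072  0.   ]
 [-0.     0.002 -1.   ]]
```

step_arm(motion=[{"dx": 0.06, "dy": 0, "dz": 0, "wx": 0, "wy": 0, "wz": 0, "claw": 1}, {"dx": 0.12, "dy": 0, "dz": 0, "wx": 0, "wy": 0, "wz": 0, "claw": 1}, {"dx": 0.18, "dy": 0, "dz": 0, "wx": 0, "wy": 0, "wz": 0, "claw": 1}, {"dx": 0.24, "dy": 0, "dz": 0, "wx": 0, "wy": 0, "wz": 0, "claw": 1}])

```text
clock: 4.55
tool_pos: [0.6052, -0.1198, 0.0569]
eef_rot: [0.681, 0.732, 0.0, 0.001]
contact_force: [0.7, -2.0, 0.8]
opening: 0.013
finger_force: 1.2
```

step_arm(motion=[{"dx": 0.06, "dy": 0, "dz": 0, "wx": 0, "wy": 0, "wz": 0, "claw": 1}, {"dx": 0.12, "dy": 0, "dz": 0, "wx": 0, "wy": 0, "wz": 0, "claw": 1}, {"dx": 0.18, "dy": 0, "dz": 0, "wx": 0, "wy": 0, "wz": 0, "claw": 1}, {"dx": 0.24, "dy": 0, "dz": 0, "wx": 0, "wy": 0, "wz": 0, "claw": 1}, {"dx": 0.24, "dy": 0, "dz": 0, "wx": 0, "wy": 0, "wz": 0, "claw": 1}])

```text
clock: 5.05
tool_pos: [0.6029, -0.0983, 0.0561]
eef_rot: [0.681, 0.733, 0.0, -0.001]
contact_force: [-0.2, -0.3, 0.2]
opening: 0.01
finger_force: 0.0
```

```bash
cat >> h.py <<'E'
def carr(f=None):
    p,d=snap('scene',f); P=cloud('scene',d); x,y,z=P[...,0],P[...,1],P[...,2]
    B=P[(x>.56)&(x<.635)&(y>-.17)&(y<0)&(z>.0805)&(z<.087)&(p.max(-1)<90)]
    C=P[(x>.56)&(x<.645)&(y>-.17)&(y<.1)&(z>.044)&(z<.052)&(p.min(-1)>90)]
    print('tab dark top',B.mean(0).round(4),len(B),'plate ymax',np.percentile(C[:,1],[1,50,99]).round(4),[np.round(a,1) for a in cv2.minAreaRect((C[:,:2]*1000).astype(np.float32))])
    return p,d
E
python3 - <<'E'
from h import *
s=get_state(); print(s['clock'],s['tool_pos'].round(4),s['contact_force'].round(1)); carr()
E
```

```text
5.05 [ 0.6029 -0.0983  0.0561] [-0.2 -0.3  0.2]
tab dark top [ 0.6018 -0.0823  0.0831] 59 plate ymax [-0.0788 -0.0291  0.0268] [array([597.8, -26.8]), array([ 67.6, 109.3]), np.float64(6.1)]
```

step_arm(motion=[{"dx": 0.03, "dy": 0, "dz": 0, "wx": 0, "wy": 0, "wz": 0, "claw": 1}, {"dx": 0.06, "dy": 0, "dz": 0, "wx": 0, "wy": 0, "wz": 0, "claw": 1}, {"dx": 0.08, "dy": 0, "dz": 0, "wx": 0, "wy": 0, "wz": 0, "claw": 1}])

```text
clock: 5.4
tool_pos: [0.6021, -0.0943, 0.056]
eef_rot: [0.681, 0.732, -0.001, -0.0]
contact_force: [-0.4, -4.6, -1.1]
opening: 0.006
finger_force: 2.5
```

step_arm(motion=[{"dx": 0.02, "dy": 0, "dz": 0, "wx": 0, "wy": 0, "wz": 0, "claw": 1}, {"dx": 0.04, "dy": 0, "dz": 0, "wx": 0, "wy": 0, "wz": 0, "claw": 1}])

```text
clock: 5.6
tool_pos: [0.6021, -0.094, 0.0561]
eef_rot: [0.682, 0.732, -0.002, 0.001]
contact_force: [0.1, -9.7, -2.7]
opening: 0.009
finger_force: 4.8
```

Run:
```python
from h import *
s=get_state(); print(s['clock'],s['tool_pos'].round(4),s['contact_force'].round(1)); carr()
```

```text
5.6 [ 0.6021 -0.094   0.0561] [ 0.1 -9.7 -2.7]
tab dark top [ 0.6027 -0.0784  0.0835] 56 plate ymax [-0.074  -0.0241  0.0315] [array([597.7, -21.8]), array([ 66.5, 108.6]), np.float64(4.2)]
```

step_arm(motion=[{"dx": 0.02, "dy": 0, "dz": 0, "wx": 0, "wy": 0, "wz": 0, "claw": 1}, {"dx": 0.03, "dy": 0, "dz": 0, "wx": 0, "wy": 0, "wz": 0, "claw": 1}])

```text
clock: 5.85
tool_pos: [0.6021, -0.0937, 0.0561]
eef_rot: [0.682, 0.731, -0.002, 0.002]
contact_force: [0.5, -12.0, -4.4]
opening: 0.013
finger_force: 5.9
```

step_arm(motion=[{"dx": 0.02, "dy": 0, "dz": 0, "wx": 0, "wy": 0, "wz": 0, "claw": 1}, {"dx": 0.03, "dy": 0, "dz": 0, "wx": 0, "wy": 0, "wz": 0, "claw": 1}])

```text
clock: 6.05
tool_pos: [0.6021, -0.0935, 0.0562]
eef_rot: [0.683, 0.731, -0.003, 0.004]
contact_force: [1.1, -14.5, -6.1]
opening: 0.017
finger_force: 7.7
```

Run:
```python
from h import *
s=get_state(); print(s['clock'],s['tool_pos'].round(4),s['contact_force'].round(1)); carr()
```

```text
6.05 [ 0.6021 -0.0935  0.0562] [  1.1 -14.5  -6.1]
tab dark top [ 0.6011 -0.0783  0.083 ] 57 plate ymax [-0.0739 -0.0254  0.0306] [array([598.1, -22.2]), array([ 67.1, 108.3]), np.float64(4.9)]
```

step_arm(motion=[{"dx": 0.02, "dy": 0, "dz": 0, "wx": 0, "wy": 0, "wz": 0, "claw": 1}, {"dx": 0.03, "dy": 0, "dz": 0, "wx": 0, "wy": 0, "wz": 0, "claw": 1}])

```text
clock: 6.3
tool_pos: [0.602, -0.0934, 0.0562]
eef_rot: [0.683, 0.73, -0.004, 0.005]
contact_force: [1.4, -18.1, -5.6]
opening: 0.01
finger_force: 9.5
```

Run:
```python
from h import *
s=get_state(); print(s['clock'],s['tool_pos'].round(4),s['contact_force'].round(1)); p,d=carr()
cv2.imwrite('pics/s2.png',cv2.resize(p[130:240,280:400],None,fx=5,fy=5)[:,:,::-1])
```

```text
6.3 [ 0.602  -0.0934  0.0562] [  1.4 -18.1  -5.6]
tab dark top [ 0.6021 -0.0784  0.0835] 58 plate ymax [-0.0734 -0.0243  0.0313] [array([598. , -21.6]), array([ 66.3, 107.6]), np.float64(3.7)]
```

View pics/s2.png

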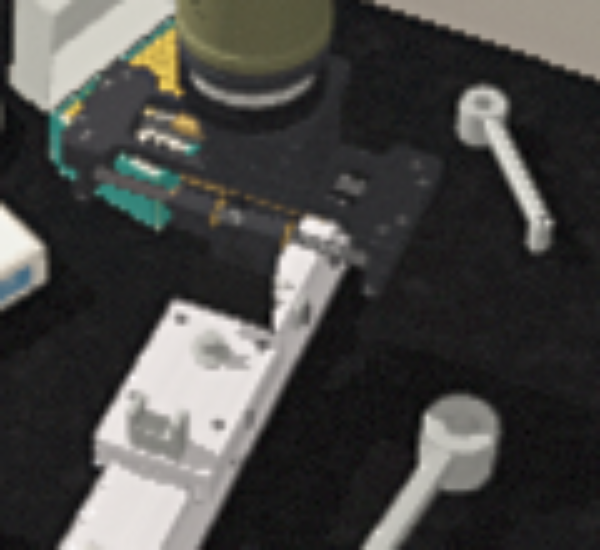

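The gripper is behind the tab and pressing, with the carriage ahead of it (plate at crop (185,370)). It has stopped hard with force still rising, so I'll check the line of action before pushing more.

Run:
```python
from h import *
s=get_state(); F=s['contact_force'];M=s['moment']; print(F.round(2),M.round(3),s['tool_pos'],R.from_quat(s['eef_rot']).as_matrix().round(3)); print('foot of line rel ref',(np.cross(F,M)/(F@F)).round(4),'dir',(F/np.linalg.norm(F)).round(3)); print(s['joint_torque'].round(1),s['q'].round(3))
# things near the rail robot-side: profile of heights from first top picture
t=np.load('top0.npz'); 
for n in('top','scene'):
    P=cloud(n,np.load(n+'0.npz')['d'])
    u=np.array([-.0735,.9973]);w=np.array([.9973,.0735]);D=P[...,:2]-[.597,-.02]; ry=D@u; rx=D@w; z=P[...,2]
    k=(rx>-.055)&(rx<-.024)&(z>.030)&(abs(ry)<.19); print(n,'robot side tall',k.sum(),[(int(a*1000),int(b*1000),int(c*1000)) for a,b,c in zip(rx[k][::3],ry[k][::3],z[k][::3])][:30])
```

```text
[  1.71 -19.05  -5.84] [-3.59  -0.266  0.16 ] [ 0.6020258  -0.09345679  0.05621417] [[-0.066  0.998  0.002]
 [ 0.998  0.066 -0.012]
 [-0.012  0.001 -1.   ]]
foot of line rel ref [-0.0115  0.0517 -0.1721] dir [ 0.086 -0.953 -0.292]
[-10.5 -58.7  -7.6  -8.3  -2.6   1.3  -0.2] [ 0.041  0.922  0.055  1.747 -0.071  0.473  0.204]
top robot side tall 144 [(-24, -92, 80), (-25, -93, 65), (-24, -61, 49), (-25, -70, 47), (-25, -79, 47), (-26, -88, 46), (-24, -13, 50), (-24, -25, 49), (-25, -34, 49), (-26, -43, 48), (-26, -52, 49), (-27, -61, 46), (-27, -69, 46), (-28, -78, 48), (-29, -87, 49), (-25, 10, 49), (-25, 1, 51), (-25, -6, 41), (-26, -15, 44), (-28, -24, 52), (-27, -33, 43), (-29, -42, 51), (-29, -51, 47), (-30, -60, 48), (-31, -69, 49), (-32, -78, 50), (-32, -87, 48), (-27, 8, 38), (-29, 0, 52), (-29, -9, 47)]
scene robot side tall 150 [(-24, -90, 45), (-31, -88, 47), (-29, -84, 46), (-26, -77, 48), (-32, -86, 41), (-30, -75, 47), (-26, -71, 46), (-31, -80, 39), (-28, -66, 48), (-32, -79, 36), (-29, -62, 48), (-25, -58, 47), (-32, -64, 43), (-29, -54, 48), (-26, -48, 49), (-31, -57, 42), (-26, -47, 46), (-31, -57, 37), (-29, -40, 51), (-31, -59, 31), (-29, -40, 47), (-25, -36, 45), (-31, -44, 39), (-27, -31, 48), (-34, -37, 44), (-30, -30, 45), (-25, -22, 48), (-32, -28, 45), (-24, -18, 47), (-32, -20, 49)]
```

step_arm(motion=[{"dx": 0.02, "dy": 0, "dz": 0, "wx": 0, "wy": 0, "wz": 0, "claw": 1}, {"dx": 0.02, "dy": 0, "dz": 0, "wx": 0, "wy": 0, "wz": 0, "claw": 1}, {"dx": 0.02, "dy": 0, "dz": 0, "wx": 0, "wy": 0, "wz": 0, "claw": 1}])

```text
clock: 6.65
tool_pos: [0.6014, -0.0847, 0.056]
eef_rot: [0.682, 0.731, -0.001, 0.001]
contact_force: [-0.4, -3.0, -2.1]
opening: 0.007
finger_force: 1.5
```

step_arm(motion=[{"dx": 0.02, "dy": 0, "dz": 0, "wx": 0, "wy": 0, "wz": 0, "claw": 1}, {"dx": 0.02, "dy": 0, "dz": 0, "wx": 0, "wy": 0, "wz": 0, "claw": 1}, {"dx": 0.02, "dy": 0, "dz": 0, "wx": 0, "wy": 0, "wz": 0, "claw": 1}])

```text
clock: 6.95
tool_pos: [0.6012, -0.0801, 0.0561]
eef_rot: [0.681, 0.732, -0.0, -0.0]
contact_force: [-0.3, -3.7, -2.7]
opening: 0.009
finger_force: 1.9
```

step_arm(motion=[{"dx": -0.1, "dy": 0, "dz": 0, "wx": 0, "wy": 0, "wz": 0, "claw": 1}, {"dx": -0.25, "dy": 0, "dz": 0, "wx": 0, "wy": 0, "wz": 0, "claw": 1}, {"dx": -0.25, "dy": 0, "dz": 0, "wx": 0, "wy": 0, "wz": 0, "claw": 1}])

```text
clock: 7.25
tool_pos: [0.6038, -0.1025, 0.0567]
eef_rot: [0.682, 0.731, 0.0, 0.001]
contact_force: [0.4, -0.2, 0.1]
opening: 0.014
finger_force: 0.0
```

Run:
```python
from h import *
s=get_state(); print(s['clock'],s['tool_pos'].round(4),s['contact_force'].round(1)); p,d=carr()
```

```text
7.25 [ 0.6038 -0.1025  0.0567] [ 0.4 -0.2  0.1]
tab dark top [ 0.6025 -0.0727  0.0832] 55 plate ymax [-0.0611 -0.0112  0.0448] [array([596.6,  -8.1]), array([ 67.2, 107. ]), np.float64(5.0)]
```

step_arm(motion=[{"dx": -0.1, "dy": 0, "dz": -0.4, "wx": 0, "wy": 0, "wz": 0, "claw": 40}, {"dx": -0.1, "dy": 0, "dz": -1, "wx": 0, "wy": 0, "wz": 0, "claw": 40}, {"dx": -0.1, "dy": 0, "dz": -1, "wx": 0, "wy": 0, "wz": 0, "claw": 40}])

```text
clock: 7.6
tool_pos: [0.6081, -0.1086, 0.142]
eef_rot: [0.681, 0.732, 0.004, 0.005]
contact_force: [0.6, 1.0, 0.5]
opening: 0.258
finger_force: 0.0
```

step_arm(motion=[{"dx": 0, "dy": -0.5, "dz": -0.2, "wx": 0, "wy": 0, "wz": 0, "claw": 40}, {"dx": 0, "dy": -1, "dz": -0.5, "wx": 0, "wy": 0, "wz": 0, "claw": 40}, {"dx": 0, "dy": -1, "dz": -0.5, "wx": 0, "wy": 0, "wz": 0, "claw": 40}])

```text
clock: 7.9
tool_pos: [0.519, -0.1144, 0.178]
eef_rot: [0.682, 0.731, -0.001, -0.001]
contact_force: [0.1, -0.3, -0.6]
opening: 0.454
finger_force: 0.0
```

Run:
```python
from h import *
s=get_state(); print(s['clock'],s['tool_pos'].round(4),s['contact_force'].round(1)); p,d=carr(); np.savez('scene1.npz',p=p,d=d)
q,e=snap('top'); np.savez('top1.npz',p=q,d=e)
a=cv2.resize(p[160:250,280:390],None,fx=5.5,fy=5.5,interpolation=cv2.INTER_CUBIC)
cv2.imwrite('pics/s3.png',a[:,:,::-1])
u=np.array([-.0735,.9973])
for nm,z,ry in(('pin',.062,-.015),('saddle',.066,.054),('tabtop',.084,-.046),('mid',.048,.01)):
    w=np.r_[np.array([.597,-.02])+u*ry,z]; print(nm,w.round(4),((proj('scene',w)-[280,160])*5.5).round(0),proj('top',w).round(1))
```

```text
7.9 [ 0.519  -0.1144  0.178 ] [ 0.1 -0.3 -0.6]
tab dark top [ 0.6    -0.0626  0.0831] 35 plate ymax [-0.0609 -0.0116  0.0445] [array([596.9,  -9.1]), array([ 66.5, 107.8]), np.float64(4.5)]
pin [ 0.5981 -0.035   0.062 ] [221. 219.] [326.  192.5]
saddle [0.593  0.0339 0.066 ] [162. 317.] [302.7 194.1]
tabtop [ 0.6004 -0.0659  0.084 ] [247. 145.] [336.5 190.8]
mid [ 0.5963 -0.01    0.048 ] [200. 273.] [317.7 193.7]
```

View pics/s3.png

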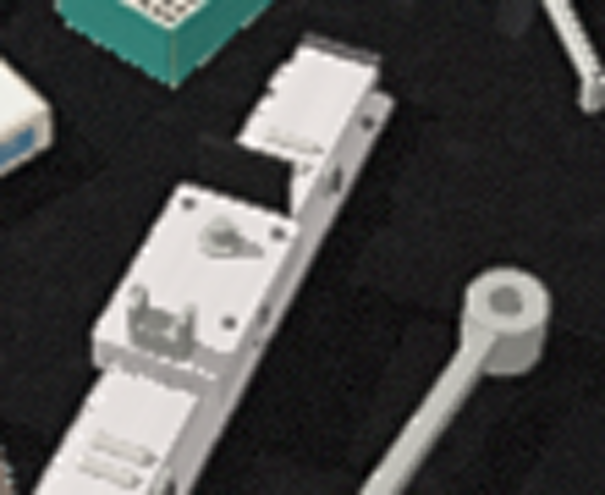

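The carriage sits at the middle station, with its plate centre around y = -9 mm (station predicted at -10). Pin at crop (217,232), saddle at (160,325), offset arm's boss at (507,300). Next I'll refine the pin, saddle and offset arm positions.

Run:
```python
from h import *
p=np.load('scene1.npz'); im=p['p'];P=cloud('scene',p['d']); z=P[...,2]
g=im.max(-1).astype(int)
print('crop gray rows 196..206, cols 312..330 | z mm')
print(g[196:209,312:332]); print(np.nan_to_num(z[196:209,312:332]*1000).astype(int))
u=np.array([-.0735,.9973]);D=P[...,:2]-[.597,-.02]; ry=D@u; rx=D@np.array([.9973,.0735])
k=(z>.0735)&(z<.082)&(ry>.02)&(ry<.08)&(abs(rx)<.03); print('cheek tops',len(P[k]),np.c_[rx[k],ry[k],z[k]].round(3).tolist())
print(plane('scene',280+217/5.5,160+228/5.5,.062))
# arm boss & bar
for n in('scene','top'):
    q=np.load(n+'1.npz'); Q=cloud(n,q['d']); x,y,zz=Q[...,0],Q[...,1],Q[...,2]; im=q['p']
    k=((x>.425)&(x<.50)&(y>-.11)&(y<-.045)&(zz>.0325)&(zz<.041)&(im.max(-1)>60)).astype(np.uint8)
    c,_=cv2.findContours(k,0,2); c=max(c,key=len); pts=np.array([plane(n,*a[0],.036)[:2] for a in cv2.convexHull(c)])
    (cx,cy),r=cv2.minEnclosingCircle((pts*1000).astype(np.float32)); print(n,'boss top',cx,cy,r)
    k=(x>.44)&(x<.50)&(y>-.04)&(y<.05)&(zz>.026)&(zz<.04); b=Q[k]; print(np.polyfit(b[:,1],b[:,0],1),len(b))
```

```text
crop gray rows 196..206, cols 312..330 | z mm
[[220 146 124 181 231 235 232 236 244 209 147 126  90  42  26  25  20  25
   27  17]
 [235 153 122 178 227 229 228 232 235 235 236 241 209 145 124  92  44  28
   18  13]
 [233 209 205 227 229 227 228 229 228 229 230 234 235 238 242 207 147 126
   94  34]
 [232 232 231 231 228 227 222 205 201 212 226 230 230 232 233 234 237 246
  208 142]
 [231 231 230 228 228 225 201 189 187 187 212 228 230 228 228 230 234 236
  233 233]
 [231 230 229 228 224 196 191 189 184 167 177 205 228 229 229 229 232 189
  159 200]
 [230 229 228 226 205 190 162 149 142 125 131 190 226 232 230 232 231 152
   99 137]
 [230 227 227 227 198 190 160 131 122 118 118 137 176 224 227 232 232 189
  158 170]
 [228 226 228 230 213 194 182 155 140 140 132 135 161 170 176 222 231 228
  230 234]
 [227 226 229 230 205 186 187 188 192 192 146 140 161 161 160 173 223 228
  233 237]
 [226 226 229 231 227 209 174 167 165 166 161 173 176 177 174 178 222 229
  232 212]
 [226 227 229 228 229 229 229 231 231 231 231 231 232 232 230 228 228 231
  233 181]
 [227 229 229 227 226 228 230 231 
[... 997 characters left out ...]
79], [0.012, 0.055, 0.077], [0.01, 0.052, 0.074], [0.014, 0.062, 0.079], [0.013, 0.058, 0.075], [0.01, 0.058, 0.076], [-0.008, 0.05, 0.077], [-0.011, 0.049, 0.076], [0.014, 0.063, 0.076], [0.012, 0.061, 0.076], [-0.01, 0.053, 0.077], [-0.012, 0.053, 0.078], [-0.014, 0.05, 0.075], [-0.008, 0.056, 0.076], [-0.011, 0.056, 0.077], [-0.013, 0.054, 0.076], [-0.01, 0.059, 0.075], [-0.012, 0.058, 0.076], [-0.014, 0.056, 0.074], [-0.011, 0.061, 0.074], [-0.014, 0.062, 0.077]]
[ 0.59701798 -0.02881614  0.062     ]
scene boss top 463.2783508300781 -68.38821411132812 24.19329071044922
[0.06345748 0.46709607] 150
top boss top 461.232421875 -65.00080871582031 18.490230560302734
[0.06855943 0.46630909] 118
```

Run:
```python
from h import *
print('pin',plane('scene',319.6,200.6,.062))
for n,c in(('scene',(280+507/5.5,160+300/5.5)),('top',(340,239))):
    q=np.load(n+'0.npz'); g=q['p'].max(-1).astype(int); u,v=int(round(c[0])),int(round(c[1]))
    print(n,u,v); print(g[v-9:v+12,u-11:u+12])
    m=(g>100).astype(np.uint8); k,l,st,_=cv2.connectedComponentsWithStats(m); i=np.bincount(l[v-8:v+9,u-8:u+9].ravel())[1:].argmax()+1
    print(st[i])
    cs,h=cv2.findContours((l==i).astype(np.uint8),cv2.RETR_CCOMP,2)
    for a,b in zip(cs,h[0]):
        if b[3]>=0 and len(a)>3: M=cv2.moments(a); print('hole',M['m10']/M['m00'],M['m01']/M['m00'],M['m00'],plane(n,M['m10']/M['m00'],M['m01']/M['m00'],.036))
```

```text
pin [ 0.59805779 -0.03160975  0.062     ]
scene 372 215
[[ 33  33  34  30  33  22  24  20  23  21  18  19  22  28  30  27  32  28
   29  27  31  32  29]
 [ 30  30  30  29  30  29  29  22  25  18  16  19  17  24  26  31  29  35
   32  33  32  32  29]
 [ 28  28  27  27  29  25  22  38  54  72  75  74  72  38  29  20  34  35
   32  27  30  33  29]
 [ 34  30  26  31  27  23  58 115 145 172 176 177 173 125  98  61  31  30
   31  33  32  32  26]
 [ 30  31  34  24  23  81 149 202 204 204 202 201 203 205 206 154  91  38
   31  31  34  29  32]
 [ 33  32  23  28  93 176 201 201 199 199 197 195 198 202 203 203 178  94
   35  32  30  36  32]
 [ 33  29  23  64 183 202 202 198 186 163 141 139 162 194 203 203 200 152
   70  34  32  29  35]
 [ 30  29  22  87 217 205 199 192 143 129 130 132 133 167 204 202 203 207
  124  44  26  29  33]
 [ 36  30  20  95 208 203 196 180 134 127 134 135 132 159 192 198 203 206
  140  54  20  31  27]
 [ 31  29  28 105 211 203 198 193 144 129 133 130 125 133 192 201 202 203
  140  54  24  25  24]
 [ 30  25  40 135 210 204 199 196 171 143 139 137 133 143 199 202 202 205

[... 2460 characters left out ...]
   33  32  28  27  28]
 [ 27  26  25  21  24  44  85 130 166 195 213 214 197 170 135  92  49  29
   31  31  28  27  26]
 [ 26  23  21  21  22  23  36  60  88 114 132 132 117  91  63  38  24  25
   27  30  28  27  26]
 [ 22  23  22  22  20  21  20  26  34  44  50  50  43  32  23  19  19  24
   24  27  27  26  27]
 [ 21  20  22  22  23  22  23  19  21  20  19  20  19  19  18  21  20  23
   24  26  25  27  27]
 [ 19  19  21  20  22  23  20  22  19  19  18  18  20  21  19  20  18  21
   25  26  27  27  27]
 [ 19  21  21  22  21  23  22  22  21  20  22  19  20  21  21  20  20  22
   25  27  28  27  27]]
[289 232  59  15 412]
hole 339.5 238.75555555555553 15.0 [ 0.46157119 -0.07518208  0.036     ]
```

Run:
```python
from h import *
print('scene bore',plane('scene',371.6,214.3,.036))
s=get_state(); M=R.from_quat(s['eef_rot']).as_matrix(); a=np.degrees(np.arctan2(M[1,1],M[0,1])); print('tool y angle',a,'wz',(a+3.95)/180,M[:,2].round(4))
print(totool([.4645,-.0345,.100]),s['q'].round(2))
```

```text
scene bore [ 0.46306866 -0.07382724  0.036     ]
tool y angle 4.1463087552814955 wz 0.044979493084897196 [ 1.8e-03  5.0e-04 -1.0e+00]
[ 1.03849135 -0.67669705  0.959723  ] [ 0.1   0.66  0.05  1.9  -0.05  0.57  0.25]
```

step_arm(motion=[{"dx": 0.4, "dy": -0.4, "dz": 0, "wx": 0, "wy": 0, "wz": 0.045, "claw": 40}, {"dx": 1, "dy": -0.67, "dz": 0.3, "wx": 0, "wy": 0, "wz": 0.045, "claw": 40}, {"dx": 1, "dy": -0.67, "dz": 0.8, "wx": 0, "wy": 0, "wz": 0.045, "claw": 40}, {"dx": 1, "dy": -0.67, "dz": 0.9, "wx": 0, "wy": 0, "wz": 0.045, "claw": 40}, {"dx": 1, "dy": -0.67, "dz": 0.9, "wx": 0, "wy": 0, "wz": 0.045, "claw": 40}])

```text
clock: 8.5
tool_pos: [0.4654, -0.038, 0.1029]
eef_rot: [0.731, 0.682, -0.001, -0.001]
contact_force: [0.4, 0.2, 0.3]
opening: 0.452
finger_force: 0.0
```

Run:
```python
from h import *
s=get_state(); M=R.from_quat(s['eef_rot']).as_matrix(); a=np.degrees(np.arctan2(M[1,1],M[0,1])); print('tool y angle',a,M[:,2].round(4),s['tool_pos'].round(4))
print(totool([.4648,-.0346,.008]),s['contact_force'].round(1))
p,d=snap('scene'); cv2.imwrite('pics/s4.png',cv2.resize(p[150:270,280:420],None,fx=4.5,fy=4.5,interpolation=cv2.INTER_CUBIC)[:,:,::-1])
```

```text
tool y angle -3.9368097323481352 [-0.0019  0.     -1.    ] [ 0.4654 -0.038   0.1029]
[ 0.04170049 -0.00780968  1.18677439] [0.4 0.2 0.3]
```

View pics/s4.png

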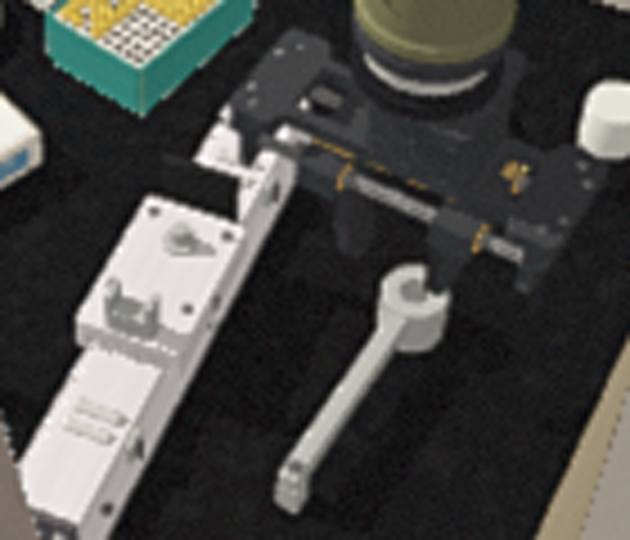

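The open fingers straddle the bar's line just ahead of the boss (boss at crop (413,300), fingers at (350,235) and (440,270)). Descending and gripping.

step_arm(motion=[{"dx": 0.04, "dy": 0, "dz": 0.4, "wx": 0, "wy": 0, "wz": 0, "claw": 40}, {"dx": 0.04, "dy": 0, "dz": 0.8, "wx": 0, "wy": 0, "wz": 0, "claw": 40}, {"dx": 0.04, "dy": 0, "dz": 1, "wx": 0, "wy": 0, "wz": 0, "claw": 40}])

```text
clock: 8.85
tool_pos: [0.4669, -0.0359, 0.0237]
eef_rot: [0.732, 0.682, 0.001, 0.001]
contact_force: [0.5, -0.1, 0.2]
opening: 0.452
finger_force: 0.0
```

step_arm(motion=[{"dx": 0, "dy": 0, "dz": 0.1, "wx": 0, "wy": 0, "wz": 0, "claw": 40}, {"dx": 0, "dy": 0, "dz": 0.15, "wx": 0, "wy": 0, "wz": 0, "claw": 40}, {"dx": 0, "dy": 0, "dz": 0.15, "wx": 0, "wy": 0, "wz": 0, "claw": 40}])

```text
clock: 9.15
tool_pos: [0.4674, -0.0353, 0.0138]
eef_rot: [0.731, 0.682, 0.0, 0.0]
contact_force: [0.3, 0.2, 0.5]
opening: 0.449
finger_force: 0.0
```

Run:
```python
from h import *
s=get_state(); M=R.from_quat(s['eef_rot']).as_matrix(); a=np.degrees(np.arctan2(M[1,1],M[0,1])); print('tool y angle',a,M[:,2].round(4),s['tool_pos'].round(4))
print(totool([.4648,-.0346,.008]),s['contact_force'].round(1))
```

```text
tool y angle -4.000803259808475 [ 3.e-04 -1.e-04 -1.e+00] [ 0.4674 -0.0353  0.0138]
[ 0.00696462 -0.03305338  0.07206119] [0.3 0.2 0.5]
```

step_arm(motion=[{"dx": 0.01, "dy": -0.03, "dz": 0.05, "wx": 0, "wy": 0, "wz": 0, "claw": 40}, {"dx": 0.01, "dy": -0.03, "dz": 0.06, "wx": 0, "wy": 0, "wz": 0, "claw": 20}, {"dx": 0.01, "dy": -0.03, "dz": 0.06, "wx": 0, "wy": 0, "wz": 0, "claw": 2}, {"dx": 0.01, "dy": -0.03, "dz": 0.06, "wx": 0, "wy": 0, "wz": 0, "claw": 2}, {"dx": 0.01, "dy": -0.03, "dz": 0.06, "wx": 0, "wy": 0, "wz": 0, "claw": 2}, {"dx": 0.01, "dy": -0.03, "dz": 0.06, "wx": 0, "wy": 0, "wz": 0, "claw": 2}, {"dx": 0.01, "dy": -0.03, "dz": 0.06, "wx": 0, "wy": 0, "wz": 0, "claw": 2}], force=40)

```text
clock: 9.85
tool_pos: [0.4664, -0.034, 0.0104]
eef_rot: [0.731, 0.682, 0.001, 0.001]
contact_force: [0.6, 0.3, 8.6]
opening: 0.132
finger_force: 40.0
```

Run:
```python
from h import *
s=get_state(); print(s['tool_pos'].round(4),s['contact_force'].round(1),s['opening'],s['finger_force'],totool([.4648,-.0346,.008]))
```

```text
[ 0.4664 -0.034   0.0104] [0.6 0.3 8.6] 0.13219525002455057 40.00367257744074 [-0.00878449 -0.01946692  0.0301357 ]
```

step_arm(motion=[{"dx": 0, "dy": 0, "dz": -0.05, "wx": 0, "wy": 0, "wz": 0, "claw": 2}, {"dx": 0, "dy": 0, "dz": -0.15, "wx": 0, "wy": 0, "wz": 0, "claw": 2}, {"dx": 0, "dy": 0, "dz": -0.3, "wx": 0, "wy": 0, "wz": 0, "claw": 2}, {"dx": 0, "dy": 0, "dz": -0.4, "wx": 0, "wy": 0, "wz": 0, "claw": 2}, {"dx": 0, "dy": 0, "dz": -0.4, "wx": 0, "wy": 0, "wz": 0, "claw": 2}, {"dx": 0, "dy": 0, "dz": -0.4, "wx": 0, "wy": 0, "wz": 0, "claw": 2}])

```text
clock: 10.45
tool_pos: [0.4643, -0.0337, 0.0408]
eef_rot: [0.731, 0.682, -0.001, -0.001]
contact_force: [0.2, 0.0, -4.8]
opening: 0.131
finger_force: 40.0
```

```bash
cat >> h.py <<'E'
def armpose(pic=None):
    s=get_state(); M=R.from_quat(s['eef_rot']).as_matrix(); g=s['tool_pos']-.019*M[:,2]
    print('grasp',g.round(4),'yang',np.degrees(np.arctan2(M[1,1],M[0,1])).round(2),M[:,2].round(4),s['contact_force'].round(1),s['moment'].round(2),s['opening'],s['finger_force'])
    for n in('scene','top'):
        p,d=snap(n,(n+pic) if pic else None); P=cloud(n,d)
        D=P-g; a=D@M[:,0]; c=D@M[:,1]; v=p.max(-1)
        k=(abs(c)<.012)&(a>.015)&(a<.118)&(D[...,2]>-.0)&(D[...,2]<.02)&(v>80)
        if k.sum()>10: print(n,'bar: pitch slope,z0',np.polyfit(a[k],D[...,2][k],1).round(4),'yaw slope,off',np.polyfit(a[k],c[k],1).round(4),k.sum(),'amax',a[k].max())
        k=(abs(c)<.03)&(a<-.012)&(a>-.07)&(abs(D[...,2]-.009)<.007)&(v>80)
        if k.sum()>5: print(n,'boss top c,a,z',c[k].min(),c[k].max(),a[k].min(),a[k].max(),P[...,2][k].mean(),k.sum())
    return g,M
E
python3 -c "
from h import *
armpose()"
```

```text
grasp [ 0.4643 -0.0337  0.0598] yang -3.93 [-2.3e-03  2.0e-04 -1.0e+00] [ 0.2  0.  -4.8] [-0.04  0.14 -0.02] 0.13053571618302443 39.997333958745
scene bar: pitch slope,z0 [0.0091 0.0036] yaw slope,off [-0.0042 -0.0014] 163 amax 0.11302577705226535
scene boss top c,a,z 0.005783085241830079 0.012601545127013088 -0.03038248635604861 -0.021895791161151958 0.06521281069452246 8
```

step_arm(motion=[{"dx": 0, "dy": 0, "dz": -0.25, "wx": 0, "wy": 0, "wz": 0, "claw": 2}, {"dx": 0, "dy": 0, "dz": -0.5, "wx": 0, "wy": 0, "wz": 0, "claw": 2}, {"dx": 0, "dy": 0, "dz": -0.75, "wx": 0, "wy": 0, "wz": -0.01, "claw": 2}, {"dx": 0, "dy": 0, "dz": -1, "wx": 0, "wy": 0, "wz": -0.03, "claw": 2}, {"dx": 0, "dy": 0, "dz": -1, "wx": 0, "wy": 0, "wz": -0.046, "claw": 2}, {"dx": 0, "dy": 0, "dz": -1, "wx": 0, "wy": 0, "wz": -0.046, "claw": 2}])

```text
clock: 11.15
tool_pos: [0.4642, -0.0337, 0.1207]
eef_rot: [0.68, 0.733, -0.001, -0.001]
contact_force: [-1.3, 0.6, -4.9]
opening: 0.126
finger_force: 40.0
```

```bash
python3 -c "
from h import *
s=get_state(); M=R.from_quat(s['eef_rot']).as_matrix(); print(s['tool_pos'].round(4),np.degrees(np.arctan2(M[1,1],M[0,1])),totool([.595,.0074,.12]),s['contact_force'].round(1))"
```

```text
[ 0.4642 -0.0337  0.1207] 4.351855460885413 [0.38785341 1.66925705 0.0040528 ] [-1.3  0.6 -4.9]
```

step_arm(motion=[{"dx": 0.05, "dy": 0.2, "dz": 0, "wx": 0, "wy": 0, "wz": 0, "claw": 2}, {"dx": 0.1, "dy": 0.5, "dz": 0, "wx": 0, "wy": 0, "wz": 0, "claw": 2}, {"dx": 0.2, "dy": 0.8, "dz": 0, "wx": 0, "wy": 0, "wz": 0, "claw": 2}, {"dx": 0.25, "dy": 1, "dz": 0, "wx": 0, "wy": 0, "wz": 0, "claw": 2}])

```text
clock: 11.55
tool_pos: [0.5436, -0.0066, 0.1193]
eef_rot: [0.68, 0.733, -0.001, -0.002]
contact_force: [-0.3, 0.2, -5.2]
opening: 0.127
finger_force: 40.0
```

step_arm(motion=[{"dx": 0.05, "dy": 0.25, "dz": 0, "wx": 0, "wy": 0, "wz": 0, "claw": 2}, {"dx": 0.1, "dy": 0.5, "dz": 0, "wx": 0, "wy": 0, "wz": 0, "claw": 2}, {"dx": 0.13, "dy": 0.62, "dz": 0, "wx": 0, "wy": 0, "wz": 0, "claw": 2}, {"dx": 0.14, "dy": 0.67, "dz": 0, "wx": 0, "wy": 0, "wz": 0, "claw": 2}, {"dx": 0.14, "dy": 0.67, "dz": 0, "wx": 0, "wy": 0, "wz": 0, "claw": 2}, {"dx": 0.14, "dy": 0.67, "dz": 0, "wx": 0, "wy": 0, "wz": 0, "claw": 2}, {"dx": 0.14, "dy": 0.67, "dz": 0, "wx": 0, "wy": 0, "wz": 0, "claw": 2}])

```text
clock: 12.25
tool_pos: [0.5942, 0.0068, 0.1202]
eef_rot: [0.68, 0.733, -0.001, -0.002]
contact_force: [-0.9, 0.2, -4.8]
opening: 0.127
finger_force: 40.0
```

```bash
python3 -c "
from h import *
armpose('5.png'); print(totool([.595,.0074,.1027]))
p=cv2.imread('pics/scene5.png'); cv2.imwrite('pics/s5.png',cv2.resize(p[130:260,280:420],None,fx=4.6,fy=4.6,interpolation=cv2.INTER_CUBIC))"
```

```text
grasp [0.5943 0.0068 0.1392] yang 4.26 [-4.e-03  3.e-04 -1.e+00] [-0.9  0.2 -4.8] [-0.04  0.09 -0.01] 0.12724542241786502 39.99728422611952
scene bar: pitch slope,z0 [0.0064 0.0035] yaw slope,off [-0.0022 -0.0016] 175 amax 0.1129928263389454
scene boss top c,a,z 0.010998640589885903 0.017732601801386593 -0.03712520669407022 -0.02892528866084906 0.14388260383733265 7
top boss top c,a,z -0.02191783877673831 0.014897541650785986 -0.059762268915925336 -0.031080661841166164 0.14531046087839594 80
[0.00440174 0.00567539 0.22062175]
```

View pics/s5.png

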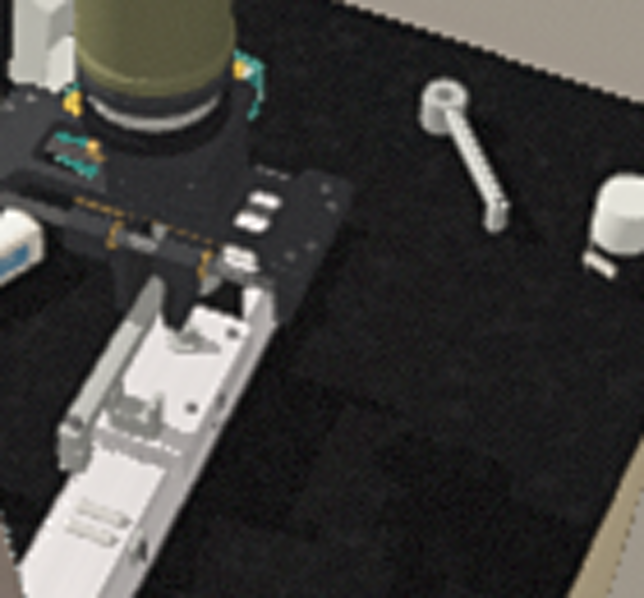

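The arm is held level over the carriage: foot at crop (72,440), bar running back over the saddle at (135,405), boss hidden beneath the gripper over the pin. I'll lower the last 17 mm.

step_arm(motion=[{"dx": 0, "dy": 0, "dz": 0.05, "wx": 0, "wy": 0, "wz": 0, "claw": 2}, {"dx": 0, "dy": 0, "dz": 0.1, "wx": 0, "wy": 0, "wz": 0, "claw": 2}, {"dx": 0, "dy": 0, "dz": 0.15, "wx": 0, "wy": 0, "wz": 0, "claw": 2}, {"dx": 0, "dy": 0, "dz": 0.2, "wx": 0, "wy": 0, "wz": 0, "claw": 2}, {"dx": 0, "dy": 0, "dz": 0.21, "wx": 0, "wy": 0, "wz": 0, "claw": 2}, {"dx": 0, "dy": 0, "dz": 0.21, "wx": 0, "wy": 0, "wz": 0, "claw": 2}, {"dx": 0, "dy": 0, "dz": 0.21, "wx": 0, "wy": 0, "wz": 0, "claw": 2}, {"dx": 0, "dy": 0, "dz": 0.21, "wx": 0, "wy": 0, "wz": 0, "claw": 2}])

```text
clock: 13.15
tool_pos: [0.5954, 0.0073, 0.1036]
eef_rot: [0.68, 0.733, -0.001, -0.001]
contact_force: [0.5, -0.8, -4.6]
opening: 0.133
finger_force: 40.0
```

```bash
python3 -c "
from h import *
armpose('6.png'); print(totool([.595,.0074,.1027]))
s=get_state(); print(abs(s['qd']).max(),s['clock'])
u=np.array([-.0735,.9973]);w=np.array([.9973,.0735])
for n in('top','scene'):
  for f in('1','2'):
    if f=='2': p,d=snap(n)
    else: q=np.load(n+'1.npz'); p,d=q['p'],q['d']
    P=cloud(n,d); z=P[...,2]; D=P[...,:2]-[.597,-.02]; ry=D@u; rx=D@w
    k=(z>.044)&(z<.052)&(abs(rx)<.04)&(ry>-.07)&(ry<.075)&(p.min(-1)>90); print(n,f,'plate rx,ry pct',np.percentile(rx[k],[1,99]).round(4),np.percentile(ry[k],[1,99]).round(4),k.sum())
    k=(z>.0735)&(z<.082)&(ry>.035)&(ry<.075)&(abs(rx)<.03); print('  cheeks',k.sum(),rx[k].min().round(4) if k.any() else '',rx[k].max().round(4) if k.any() else '',ry[k].mean().round(4) if k.any() else '')
"
```

```text
grasp [0.5954 0.0073 0.1226] yang 4.32 [-2.3e-03  2.0e-04 -1.0e+00] [ 0.5 -0.8 -4.6] [-0.07  0.06  0.01] 0.1334009579573188 39.997456446290016
scene bar: pitch slope,z0 [0.0088 0.0033] yaw slope,off [ 0.0027 -0.002 ] 171 amax 0.11300930906421103
scene boss top c,a,z 0.009711446418169154 0.014561432680201485 -0.03443321212972545 -0.02584619273204362 0.12923235414129766 7
top boss top c,a,z -0.021827928871049673 0.015907953833404036 -0.060113598862307153 -0.0312593157053343 0.1284035235189791 78
[ 0.00137425 -0.00398867  0.01156552]
0.0026720872680095543 13.25
top 1 plate rx,ry pct [-0.0337  0.0309] [-0.0408  0.0613] 600
  cheeks 18 -0.0158 0.0137 0.0533
top 2 plate rx,ry pct [-0.0338  0.0305] [-0.0417 -0.0006] 122
  cheeks 0   
scene 1 plate rx,ry pct [-0.032   0.0328] [-0.0404  0.0641] 659
  cheeks 25 -0.0139 0.0145 0.0556
scene 2 plate rx,ry pct [-0.0319  0.016 ] [-0.0406  0.0642] 432
  cheeks 13 -0.0143 -0.0077 0.0556
```

step_arm(motion=[{"dx": -0.015, "dy": 0, "dz": 0.01, "wx": 0, "wy": 0, "wz": 0, "claw": 2}, {"dx": -0.015, "dy": 0, "dz": 0.01, "wx": 0, "wy": 0, "wz": 0, "claw": 2}, {"dx": -0.015, "dy": 0, "dz": 0.01, "wx": 0, "wy": 0, "wz": 0, "claw": 2}, {"dx": -0.015, "dy": 0, "dz": 0.01, "wx": 0, "wy": 0, "wz": 0, "claw": 2}, {"dx": -0.015, "dy": 0, "dz": 0.01, "wx": 0, "wy": 0, "wz": 0, "claw": 2}, {"dx": -0.015, "dy": 0, "dz": 0.01, "wx": 0, "wy": 0, "wz": 0, "claw": 2}, {"dx": -0.015, "dy": 0, "dz": 0.01, "wx": 0, "wy": 0, "wz": 0, "claw": 2}, {"dx": -0.015, "dy": 0, "dz": 0.01, "wx": 0, "wy": 0, "wz": 0, "claw": 2}])

```text
clock: 14.15
tool_pos: [0.5953, 0.0061, 0.1026]
eef_rot: [0.68, 0.733, -0.001, -0.001]
contact_force: [1.1, -0.2, -5.0]
opening: 0.129
finger_force: 40.0
```

```bash
python3 -c "
from h import *
s=get_state(); print(s['tool_pos'].round(4),abs(s['qd']).max(),s['contact_force'].round(1),s['opening'],s['finger_force'],s['clock'])
print(workorder.finish_job())"
```

```text
[0.5953 0.0061 0.1026] 0.002537311130459613 [ 1.1 -0.2 -5. ] 0.12931765671332549 39.99740369617939 14.15
the job is handed in; nothing more can be done
None
```

I've handed the job in: the carriage is clicked into the middle station, and the larger offset arm is held still and level by its balance point. By my measurements its bore is within about 2 mm of the pin's centre, its underside is about 3 cm above the pin, and the bar is over the saddle. I saw no contact with the case, bottle or timer, but I didn't re-measure them before handing in.

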